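# Load the shortbread, lock the lid and pulse the processor

## Task

For a tart base, put every shortbread finger from the wooden board into the bowl of the food processor, then set the lid on and twist it clockwise under the two hooks until it is tight and fully home against its stops. Only with the lid locked, give two long pulses: each time press the pedal right down to its stop, hold it there for about two seconds and let it spring fully back up. Leave the lid locked and the other things on the worktop where they are.

Things in the scene. Friction and masses are not known exactly. Their poses are not given: they have to be found in the camera images.
- biscuit1: shortbread finger, a rounded bar 56 (its x) x 22 (its y) x 15 mm (its z), 22 g; origin at the centre of its 56 x 22 underside. Starts flat on the board; of the five, three to five are present
- biscuit2: shortbread finger, a rounded bar 56 (its x) x 22 (its y) x 15 mm (its z), 22 g; origin at the centre of its 56 x 22 underside. Starts flat on the board; of the five, three to five are present
- biscuit3: shortbread finger, a rounded bar 56 (its x) x 22 (its y) x 15 mm (its z), 22 g; origin at the centre of its 56 x 22 underside. Starts flat on the board; of the five, three to five are present
- biscuit4: shortbread finger, a rounded bar 56 (its x) x 22 (its y) x 15 mm (its z), 22 g; origin at the centre of its 56 x 22 underside. Starts flat on the board; of the five, three to five are present
- biscuit5: shortbread finger, a rounded bar 56 (its x) x 22 (its y) x 15 mm (its z), 22 g; origin at the centre of its 56 x 22 underside. Starts flat on the board; of the five, three to five are present
- board: wooden board 200 (x) x 190 (y) x 12 mm, fixed; origin at the centre of its underside
- processor: food processor, fixed: white round motor base 164 mm across, 68 mm high; on it a steel bowl, inner radius 55 mm, floor 70 mm and rim 156 mm above the worktop, a pointed hub cone, 34 mm across and 27 mm high, mid-floor. Two steel bayonet hooks stand outside the bowl at its +x and -x sides. Origin at the centre of the underside, z up; yaw varies (half a turn changes nothing)
- bowl_mouth (a point): centre of the bowl's mouth, on the processor's axis, 165 mm above the worktop: the top of the free rubber seal ring on the rim (inner radius 53 mm). The seal is sprung: it yields up to 9 mm, from about 3 N, 6.5 N when 4 mm down
- hook (a point): middle of the +x hook, 72 mm from the bowl's axis, 169 mm up. Hooks: radius 62 to 82 mm, up to 185 mm high, each spanning -0.22 to +0.6 rad about the axis from its own side (anticlockwise from above is +), so from +0.75 to +2.75 rad a tab has a clear way down. Underside: 176 mm up at +0.6 rad, ramping to 169 mm at +0.1, then level to a stop that halts a tab's centre at about 0 rad
- lid: processor lid, about 150 g: grey disc 120 mm across, two tabs at its +x and -x sides (16 mm wide, out to radius 72 mm), a plug of radius 49 mm below, a black bar handle on top. Heights above the origin (centre of the underside): plug 0 to 8, disc 8 to 16, tabs 10 to 16, handle 16 to 48 mm. Starts right way up on the worktop. Either way round fits (half a turn)
- lid_handle (a point): middle of the lid's bar handle, 34 mm above the lid's origin; the bar is 90 mm long along the lid's x, 14 mm thick and 32 mm tall
- lid_seat (a point): a point in the middle of the lid's underside. Free on the seal, tabs between the hooks (say lid x at +1.0 rad from processor x), it is 157 mm above the worktop. Turned 1.0 rad clockwise from there (up to 0.7 N m) the ramps cam it 4 mm down: locked, lid x lies along processor x and this point is about 153 mm up; friction holds it
- pedal_base: foot plate of the pulse pedal, dark steel, 125 (x) x 80 (y) x 18 mm, fixed; origin at the centre of its underside. The pedal plate hinges near its +x end, 36 mm up, and slopes up towards its -x end
- pedal (a joint): angle of the pulse pedal about its hinge: 0 up, 0.22 rad at the bottom stop; a spring returns it (about 2.5 N at the pad to start it, 7 N at the stop)
- pedal_pad (a point): top of the rubber-faced pad at the pedal's free end, where to press: 80 mm from the hinge towards the base's -x, 63 mm above the worktop when up; it goes down about 17 mm. The pedal is 62 mm wide
- egg_cup: bystander, to be left alone: brown egg standing in a white cup, 48 mm across, 68 mm high; origin at the centre of its underside
- spice_jar: bystander, to be left alone: amber glass jar, 42 mm across, 75 mm high; origin at the centre of its underside
- scoop: bystander, to be left alone: dark wooden flour scoop; its 100 mm tray runs to its +x from the origin, its 110 mm handle to -x, 37 mm high; origin at the centre of its underside
Not all that is in view belongs to the job. What is shaped like the pedal_base but yellow is not meant.

How it is judged:
By the outcome, as a careful person would: the job done as asked, in the order asked, and still so for the second after the job is handed in, with the robot touching nothing.
Of biscuit1, biscuit2, biscuit3, biscuit4, biscuit5 only 3 to 5 are there at a start; the rules pass over those that are not, and their reading is None.
At some moment in a run one of biscuit1, biscuit2, biscuit3, biscuit4, biscuit5 may be knocked a few centimetres aside while the robot is not near it.
Once in a run the grip may slacken for a moment while it holds something.
It also fails if it takes over 210 s, if anything falls off the work surface, if the arm or the gripper's body presses on something with over 40 N, if the wrist force passes 120 N, or if a joint passes its speed limit or range.

## Robot

A 7-joint arm with a two-finger parallel gripper is mounted at the origin on the work surface. World frame = base frame: x ahead of the robot, y to its left, z up, the work surface at z = 0. Lengths are in m, angles in degrees, forces in N, time in s.
With the tool pointing down it reaches from about 0.4 to 0.85 m from the base axis. Payload 4.5 kg.
Tool frame: the origin (TCP) lies midway between the tips of the shut fingers; the grasp point (between the pads) lies 19 mm behind it (env.hold_point_z is the distance from the TCP to the grasp point, in m); z points along the fingers, y is the line along which they close (so a half turn about z gives the same grasp; the last joint's range is limited). The gripper opens to 88 mm and grips with 3 to 60 N. Pads are 18 mm wide; open, the fingers measure 123 mm over their backs; the gripper's body (75 mm by 187 mm) begins 45 mm behind the grasp point.
Start: joints at [-67.391, 39.483, -11.15, 89.685, 9.013, 51.709, -12.324], TCP at [0.221, 0.585, 0.239] pointing down, gripper open.
Joint ranges: [-172.22, 172.22], [-26.19, 119.32], [-84.43, 86.54], [7.71, 146.69], [-57.33, 237.33], [2.42, 119.75], [-152.13, 152.13]. Speed limits (degrees/s): [147.25, 147.25, 180, 180, 180, 180, 180].

## Interface

Orientations are given as [roll, pitch, yaw] about the fixed x, y, z axes, in that order (R = Rz(yaw) Ry(pitch) Rx(roll)).
In Python, from station import env gives the robot as it stands.
- The arm moves only by the shell command python3 -m inch 'ROWS' [OPENING] [FORCE]. ROWS is JSON, a list of rows, each a list of 6 numbers: the shift along the tool's x, y, z in cm, then the turn, a rotation vector about the tool's x, y, z in degrees. A call has 1 to 10 rows; each row shifts and turns the commanded pose from where the row before left it, along the tool's axes as they then stand; what a row does not reach is not made up. A row lasts 1/10 s, in which the tool goes at most 50 mm and 8.59 degrees, less where a joint would pass 70% of its speed; a pose out of reach is approached as far as the arm can. A call with a gripper value outside its range is refused whole. OPENING is the opening, from 0 (shut) to 1 (fully open), set as the call begins (- or left out, the last holds). The fingers move at their own pace and stop on an object; FORCE is the grip in N (left out, the last holds). Time passes only in rows, so rows that do not move let the fingers close. It gives the time, the measured TCP pose, the force, the opening and the grip force at its end, in the units of the state.
- env.sense(): the state, without advancing time (a new reading comes with each control period).
- env.read_camera(name): name is "side" or "top" or "wrist"; returns a dict with "img" (420x560x3 uint8, red, green, blue), "mtx" (3x3 intrinsics, pixels), "origin" and "attitude" of the camera in the world. Camera axes: x right, y down, z forward; pixel columns grow to the right and rows downward; lengths in m; the calibration is good to about 2 mm. A picture is of the moment at which its call begins. There is no depth.
- env.finish_job(): hands the job in; it is judged then, once.
Trained networks look in a picture, given as the dict that the camera call returned (one of the last four; its "shot" number tells which), for a name from the list of things; names that differ only in an ending like _2 or _b are one class to them, and where a whole thing is asked for, a point or a joint stands for the part that bears it (a point fixed in the world has none). Each returns a list of dicts, best first, with "score" (0 to 1); they miss things now and then, are a little off and sometimes report something else, mostly with a low value. They report only what shows in the picture. A call takes as long as a camera call. They do not tell look-alikes from the thing itself.
- env.recognise(thing, picture): "centre" ([column, row] in pixels, amid what is visible of it).
- env.masks_of(thing, picture): "region" (420x560 bool, what is visible of it) and "centre" ([column, row] in pixels, amid what is visible of it).
The state is a dict: "time_s": time; "qpos": joint angles; "joint_vel": joint speeds; "tau": joint torques, N m; "ee_pos": TCP position; "tool_rot": TCP orientation; "force": force on the tool from outside, world axes, zero at the start; "torque": the same for the moment, N m; "width": finger opening in m; "grasp_force": force on a finger pad.
Only numpy, scipy, OpenCV 4.12 (cv2) and the standard library are available. Lean on these libraries where they do the work, as an engineer would, in place of code of your own. Each camera call takes 0.05 s, during which the arm holds its last target. There are 200 camera calls.

## Working session

There is one attempt and no reset: what is moved stays moved. The work goes in short steps, Python scripts to look and compute and a shell command to move; the robot and the scene stay as the last step left them, time stands still between calls to the robot, and variables do not carry over. Pictures are saved under pics/ and viewed, at most 14 in all, crops included, and the job is handed in when it is done.

```bash
ls; mkdir -p pics
python3 - <<'E'
from station import env
import cv2
s=env.sense();print(s)
for n in("top","side","wrist"):
    p=env.read_camera(n);print(n,p["mtx"],p["origin"],p["attitude"])
    cv2.imwrite(f"pics/{n}0.png",p["img"][:,:,::-1])
E
```

```text
pics
{'time_s': 0.0, 'qpos': array([-67.3919297 ,  39.5339025 , -11.14574757,  89.74442143,
         9.0113674 ,  51.70965162, -12.3258007 ]), 'joint_vel': array([ 0.0546037 ,  0.07317702,  0.04755595,  0.07099713, -0.01012081,
       -0.19401883,  0.01657674]), 'tau': array([ 4.69509741e-04, -5.27569163e+01, -1.26689382e+00, -1.53424162e+01,
       -5.26992080e-02,  6.74139097e-03,  1.78508903e-04]), 'ee_pos': array([0.22044011, 0.58415616, 0.2379047 ]), 'tool_rot': array([-1.79893995e+02,  6.10599069e-03,  1.59331758e+02]), 'force': array([ 0.6100851 , -0.34001519, -0.50119645]), 'torque': array([ 0.03689152, -0.00584864, -0.00542124]), 'grasp_force': 0.0, 'width': 0.08826156393314877}
top [[468.01864762   0.         288.95275265]
 [  0.         468.01864762 212.20259931]
 [  0.           0.           1.        ]] [ 0.3028813  -0.09978324  1.23963497] [-170.96672006    0.75561821  -90.6284833 ]
side [[399.1615708    0.         278.81982746]
 [  0.         399.1615708  210.41464858]
 [  0.           0.           1.        ]] [ 0.22888829 -0.72378077  0.81319325] [-135.96949342    0.87274869  -21.86396354]
wrist [[297.33868554   0.         279.79510031]
 [  0.         297.33868554 210.02261252]
 [  0.           0.           1.        ]] [0.14975764 0.61024352 0.38354597] [1.63323306e+02 1.34249022e-01 6.93699608e+01]
```

View pics/top0.png

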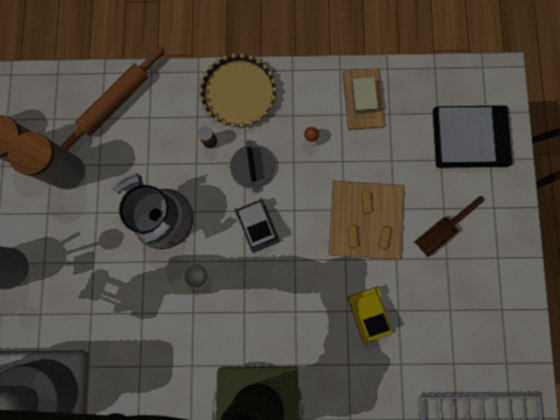

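View pics/side0.png

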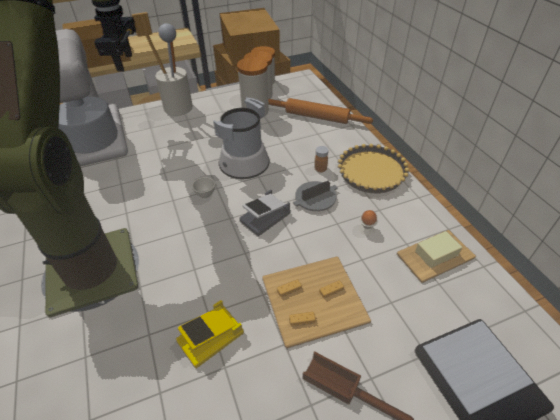

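Top view: real pedal is grey at (257,225) and the yellow one at (371,315) is the look-alike. The lid with its black bar is at (251,165); the pie tin at (238,90) and mill/grey cap at (196,275) are not it. The processor is at (155,213). Three fingers lie on the board at (367,202), (353,236) and (385,237); the butter at (364,95) is not one. Jar (208,138), egg (312,133) and scoop (450,225) stay put.

```bash
cat > h.py <<'E'
from station import env
import numpy as np, cv2
from scipy.spatial.transform import Rotation as R
def Rm(a): return R.from_euler('xyz',a,degrees=True).as_matrix()
def ray(p,uv):
    d=Rm(p["attitude"])@np.linalg.solve(p["mtx"],[uv[0],uv[1],1.]); return np.array(p["origin"]),d
def onz(p,uv,z):
    o,d=ray(p,uv); return o+d*(z-o[2])/d[2]
def proj(p,X):
    c=Rm(p["attitude"]).T@(np.asarray(X,float)-p["origin"]); u=p["mtx"]@c; return u[:2]/u[2]
def tri(p,a,q,b):
    o1,d1=ray(p,a);o2,d2=ray(q,b)
    t=np.linalg.lstsq(np.c_[d1,-d2],o2-o1,rcond=None)[0]
    return (o1+t[0]*d1+o2+t[1]*d2)/2
def rect(p,m,z):
    """min-area rect of a mask mapped to plane z: centre, long side, short, yaw of long side (deg, mod 180)"""
    c=max(cv2.findContours(m.astype(np.uint8),cv2.RETR_EXTERNAL,cv2.CHAIN_APPROX_NONE)[0],key=cv2.contourArea)[:,0]
    P=np.array([onz(p,u,z)[:2] for u in c])
    (cx,cy),(w,h),a=cv2.minAreaRect((P*1000).astype(np.float32))
    if w<h: w,h,a=h,w,a+90
    return np.round([cx,cy,w,h,a%180],1)
def go(x,y,z,yaw=None):
    """totals from the measured pose: tool-frame shift cm (before turning), turn about tool z deg"""
    s=env.sense();M=Rm(s["tool_rot"])
    d=M.T@(np.array([x,y,z])-s["ee_pos"])*100
    t=0 if yaw is None else -((yaw-s["tool_rot"][2]+90)%180-90)
    print("now",np.round(s["ee_pos"],4),np.round(s["tool_rot"],1),"q7",round(s["qpos"][6],1),"t",s["time_s"])
    print("shift cm",np.round(d,2),"turn z",round(t,1))
    if yaw is not None:
        y2=yaw if abs(((yaw-s["tool_rot"][2]+180)%360)-180)<=90 else yaw+180
        M2=Rm([180,0,y2]); print("shift after turning",np.round(M2.T@(np.array([x,y,z])-s["ee_pos"])*100,2))
E
python3 - <<'E'
from h import *
P={n:env.read_camera(n) for n in("top","side")}
Z=dict(biscuit1=.027,board=.012,lid=.016,lid_handle=.048,pedal_base=.018,pedal=.055,processor=.1,egg_cup=.04,spice_jar=.04,scoop=.02)
for n,p in P.items():
  for t,z in Z.items():
    for r in env.masks_of(t,p)[:5]:
      if r["score"]>.25: print(n,t,round(r["score"],2),np.round(r["centre"]),rect(p,r["region"],z),r["region"].sum())
  for t in("lid_seat","bowl_mouth","hook","pedal_pad","lid_handle"):
    print(n,t,[(round(r["score"],2),np.round(r["centre"],1)) for r in env.recognise(t,p)[:3]])
p=P["top"];im=p["img"]
a=cv2.resize(im[100:260,100:290],None,fx=4,fy=4,interpolation=2)
cv2.imwrite("pics/crop_a.png",cv2.convertScaleAbs(a,alpha=1.6)[:600,:800,::-1])
E
```

```text
top biscuit1 0.77 [351. 236.] [ 431.2 -246.5   52.4   20.8  178.3] 160
top biscuit1 0.74 [365. 199.] [ 519.4 -288.    56.4   22.9    4.1] 181
top biscuit1 0.62 [383. 237.] [ 427.  -331.2   54.9   22.2  166.5] 175
top board 0.74 [367. 218.] [ 477.6 -288.2  202.   189.7  175.3] 4740
top lid 0.73 [253. 168.] [625.7  16.  120.9 118.2  59.6] 1592
top lid_handle 0.71 [382. 239.] [ 423.6 -327.4   56.2   23.7  166.3] 196
top lid_handle 0.61 [248. 170.] [616.9  10.8 115.9 113.9  44.2] 1537
top pedal_base 0.84 [368. 314.] [ 229.4 -288.5  126.8   83.9   17.1] 1585
top pedal_base 0.79 [257. 223.] [463.3   1.  127.2  82.3  22.6] 1445
top pedal 0.92 [254. 225.] [461.6   0.   98.8  62.6  21.7] 912
top pedal 0.73 [250. 169.] [614.5  10.6 115.8 115.  135.7] 1579
top pedal 0.68 [375. 316.] [ 228.2 -287.8  105.5   62.    20. ] 1069
top pedal 0.32 [381. 239.] [ 424.2 -326.1   52.2   21.2  166.5] 169
top processor 0.59 [153. 212.] [498.2 254.2 223.7 150.3  47.5] 4014
top egg_cup 0.81 [311. 136.] [ 695.8 -145.7   55.3   45.3  179.1] 301
top egg_cup 0.43 [256. 222.] [464.1   1.2  99.1  61.2  22.4] 890
top 
[... 1598 characters left out ...]
dal 0.53 [331. 288.] [ 507.9 -307.4   56.9   27.3    2.4] 258
side processor 0.57 [244. 140.] [487.1 269.1 415.1 162.   72.8] 3223
side egg_cup 0.59 [369. 222.] [ 695.5 -153.4   89.    46.9   56.1] 367
side spice_jar 0.68 [319. 157.] [698.2 132.8 124.3  39.8  63.3] 328
side spice_jar 0.35 [314. 199.] [612.3  -7.8 124.1 113.4  59. ] 1063
side scoop 0.75 [334. 381.] [ 462.4 -511.2  213.8   63.   128.7] 2194
side lid_seat [(0.55, array([314.2, 195.7])), (0.47, array([331.1, 289.3]))]
side bowl_mouth [(0.73, array([240.2, 142.2]))]
side hook [(0.94, array([244.9, 143.5]))]
side pedal_pad [(0.7, array([206.9, 327.6])), (0.66, array([261.1, 208. ]))]
side lid_handle [(0.93, array([314.9, 196.9]))]
```

View pics/crop_a.png

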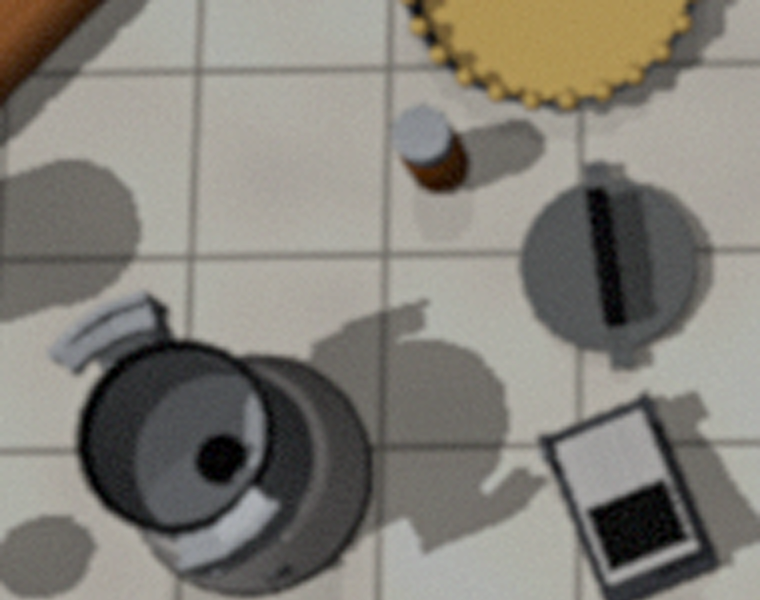

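The crop shows the dark pedal with its black pad at (260,231) and the lid's tabs at (250,143) and (257,190). The bowl mouth is near (144,209), with hooks at (127,182) and (157,232).

Run:
```python
from h import *
p=env.read_camera("top");q=env.read_camera("side")
c=lambda x,y:(100+x/4-.4,100+y/4-.4)
print("pad",onz(p,c(640,525),.063), "hinge end",onz(p,c(592,420),.036))
print("mouth",onz(p,c(175,435),.165))
h1=onz(p,c(106,330),.185);h2=onz(p,c(228,530),.185)
d=h1-h2;print("hooks",h1,h2,(h1+h2)/2,np.linalg.norm(d),np.degrees(np.arctan2(d[1],d[0])))
for name,a,b in(("hook outer-left ends",(55,350),(80,375)),("x",(150,292),(165,320))):print(onz(p,c(*a),.185),onz(p,c(*b),.185))
t=onz(p,c(602,172),.016);u=onz(p,c(628,360),.016);print("tabs",t,u,(t+u)/2,np.degrees(np.arctan2(*(t-u)[1::-1])))
t=onz(p,c(597,190),.048);u=onz(p,c(618,325),.048);print("bar",t,u,(t+u)/2,np.degrees(np.arctan2(*(t-u)[1::-1])))
a=q["img"][80:220,190:360]
cv2.imwrite("pics/crop_b.png",cv2.convertScaleAbs(cv2.resize(a,None,fx=4,fy=4,interpolation=2),alpha=1.5)[:,:,::-1])
go(.519,-.290,.12,94)
```

```text
pad [ 0.44328453 -0.01147332  0.063     ] hinge end [0.51594937 0.02187218 0.036     ]
mouth [0.48745443 0.25282784 0.165     ]
hooks [0.54623273 0.28873713 0.185     ] [0.42880403 0.21390785 0.185     ] [0.48751838 0.25132249 0.185     ] 0.13924410552013824 32.506574853374325
[0.53480529 0.3178499  0.185     ] [0.5198634  0.30264213 0.185     ]
[0.56846925 0.26405299 0.185     ] [0.55168476 0.25465537 0.185     ]
tabs [0.6902909 0.0175977 0.016    ] [ 5.59841210e-01 -5.08967397e-05  1.60000000e-02] [0.62506606 0.0087734  0.016     ] 7.70479155240352
bar [0.6678886  0.01780573 0.048     ] [0.57650461 0.0038663  0.048     ] [0.62219661 0.01083601 0.048     ] 8.672863897068698
now [0.2206 0.5848 0.2387] [180.   -0.  159.3] q7 -12.3 t 1.85
shift cm [-58.8  -71.32  11.87] turn z 65.3
shift after turning [-89.35  23.66  11.87]
```

View pics/crop_b.png

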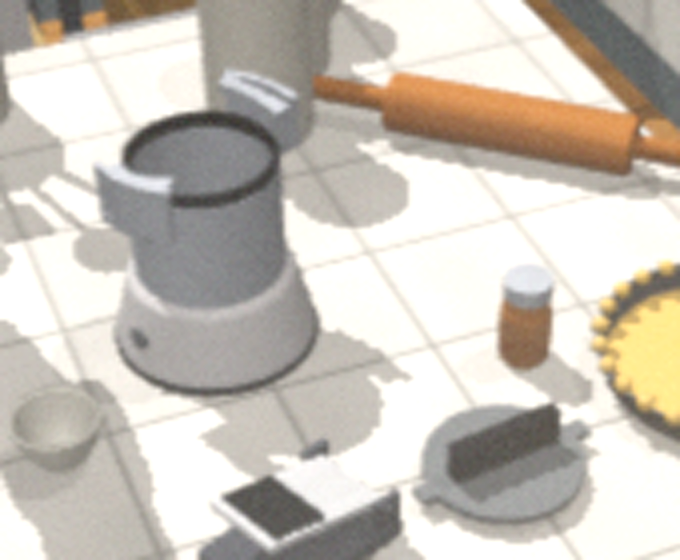

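Both views agree: lid at (0.624, 0.010) yaw 8°, bowl at (0.4875, 0.252) with processor yaw about 21.5°, and the right pedal's pad at (0.443, -0.011). I'll go to the farthest biscuit first.

```bash
python3 -m inch '[[0,0,0,0,0,-8.2],[0,0,0,0,0,-8.2],[0,0,0,0,0,-8.2],[-4,0,-0.4,0,0,0],[-4,0,-0.4,0,0,0],[-4,0,0,0,0,0],[-4,0,0,0,0,0],[-4,0,0,0,0,0]]' 0.6 20; python3 -m inch '[[-1,-4,0,0,0,0],[-1,-4,0,0,0,0],[0,-4,0,0,0,0],[0,-4,0,0,0,0],[0,-4,0,0,0,0],[0,-4,0,0,0,0],[0,-4,0,0,0,0],[0,-4,0,0,0,0],[0,-4,0,0,0,0],[0,-4,0,0,0,0]]'; python3 -m inch '[[0,-4,0,0,0,0],[0,-4,0,0,0,0],[0,-4,0,0,0,0],[0,-4,0,0,0,0],[0,-4,0,0,0,0],[0,-4,0,0,0,0],[0,-4,0,0,0,0],[0,-4,0,0,0,0],[0,-4,0,0,0,0],[0,0,0,0,0,0]]'; python3 -c "
from h import *
go(.519,-.290,.12,4)"
```

```text
time_s: 2.65
ee_pos: [0.4218, 0.5983, 0.2468]
tool_rot: [180.0, 0.0, -176.1]
force: [-0.3, 1.5, -0.9]
width: 0.0523
grasp_force: 0.0
time_s: 3.65
ee_pos: [0.4676, 0.1992, 0.2469]
tool_rot: [180.0, 0.0, -176.1]
force: [0.4, 0.2, 0.8]
width: 0.0529
grasp_force: 0.0
time_s: 4.65
ee_pos: [0.4916, -0.1656, 0.2463]
tool_rot: [-179.8, -0.0, -176.7]
force: [-0.5, -0.4, -0.1]
width: 0.053
grasp_force: 0.0
now [ 0.4916 -0.1656  0.2463] [-179.8   -0.  -176.7] q7 88.4 t 4.65
shift cm [ -2.03 -12.53  12.68] turn z -0.7
shift after turning [ -1.87 -12.6   12.63]
```

```bash
python3 -m inch '[[-0.7,-4.2,1.5,0,0,0],[-0.7,-4.2,2.5,0,0,0],[-0.6,-4.1,3,0,0,0],[0,0,3,0,0,0],[0,0,2.6,0,0,0],[0,0,0,0,0,0],[0,0,0,0,0,0]]'
cat > bis.py <<'E'
from h import *
import sys
for n in("top","wrist"):
    p=env.read_camera(n)
    for r in env.masks_of("biscuit1",p)[:6]:
        if r["score"]>.25: print(n,round(r["score"],2),np.round(r["centre"]),rect(p,r["region"],.027 if n=="top" else .02),r["region"].sum())
cv2.imwrite(f"pics/w{sys.argv[1]}.png",cv2.convertScaleAbs(p["img"],alpha=1.4)[:,:,::-1])
E
python3 bis.py 1; python3 -c "
from h import *
go(.519,-.290,.014,4)"
```

```text
time_s: 5.35
ee_pos: [0.5209, -0.28, 0.1217]
tool_rot: [180.0, 0.0, -176.0]
force: [0.3, 0.0, 0.4]
width: 0.0529
grasp_force: 0.0
top 0.49 [350. 237.] [ 430.  -248.4   56.    24.     3.9] 196
wrist 0.85 [268. 207.] [ 521.  -290.3   57.6   21.6    3. ] 1573
wrist 0.76 [221.  88.] [ 426.2 -333.5   55.8   23.4  166.3] 2229
wrist 0.58 [324.  99.] [ 430.7 -249.8   57.9   23.8    2.8] 2241
now [ 0.5216 -0.2808  0.123 ] [-179.9    0.2 -176.1] q7 95.5 t 5.55
shift cm [ 0.35 -0.88 10.9 ] turn z -0.1
shift after turning [ 0.32 -0.9  10.9 ]
```

View pics/w1.png

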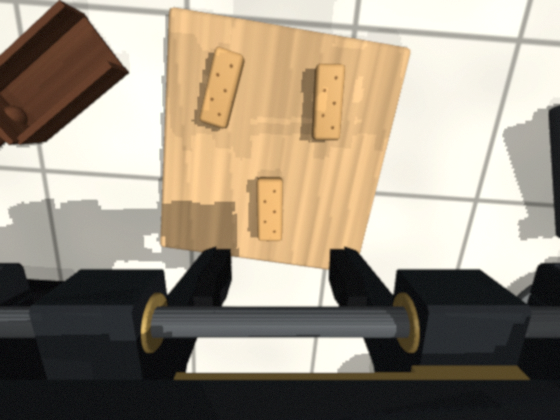

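The wrist view shows three fingers at (268,207), (221,88) and (328,100), which matches the other two views. I'll go down and grip the first.

```bash
python3 -m inch '[[0.15,-0.9,2,0,0,0],[0,0,3,0,0,0],[0,0,3,0,0,0],[0,0,2,0,0,0],[0,0,0.8,0,0,0],[0,0,0,0,0,0],[0,0,0,0,0,0]]'; python3 -m inch '[[0,0,0,0,0,0],[0,0,0,0,0,0],[0,0,0,0,0,0],[0,0,0,0,0,0],[0,0,0,0,0,0],[0,0,0,0,0,0]]' 0 20;  python3 -m inch '[[0,0,-1,0,0,0],[0,0,-3,0,0,0],[0,0,-4,0,0,0],[0,0,-4,0,0,0],[0,0,-4,0,0,0],[0,0,-4,0,0,0],[0,0,-3,0,0,0],[0,0,0,0,0,0]]'; python3 -c "
from h import *
go(.4875,.252,.24,4)"
```

```text
time_s: 6.25
ee_pos: [0.5206, -0.2901, 0.0145]
tool_rot: [-179.9, 0.1, -176.1]
force: [-0.7, 0.0, 0.7]
width: 0.0529
grasp_force: 0.0
time_s: 6.85
ee_pos: [0.5197, -0.2899, 0.0135]
tool_rot: [-180.0, 0.0, -176.1]
force: [-0.3, -0.5, 1.6]
width: 0.0216
grasp_force: 20.0
time_s: 7.65
ee_pos: [0.5221, -0.2906, 0.2485]
tool_rot: [-179.8, 0.5, -176.1]
force: [0.3, 0.1, -0.3]
width: 0.0221
grasp_force: 20.0
now [ 0.5221 -0.2906  0.2485] [-179.8    0.5 -176.1] q7 101.0 t 7.65
shift cm [-0.25 54.37  0.62] turn z -0.1
shift after turning [-0.33 54.37  0.85]
```

```bash
python3 -m inch '[[0,4,0,0,0,0],[0,4,0,0,0,0],[0,4,0,0,0,0],[0,4,0,0,0,0],[0,4,0,0,0,0],[0,4,0,0,0,0],[0,4,0,0,0,0],[0,4,0,0,0,0],[0,4,0,0,0,0],[0,4,0,0,0,0]]'; python3 -m inch '[[0,4,0,0,0,0],[0,4,0,0,0,0],[0,4,0,0,0,0],[0,3.6,0,0,0,0],[0,0,0,0,0,0],[0,0,0,0,0,0],[0,0,0,0,0,0]]'; python3 -c "
from h import *
go(.4875,.262,.135,4)"
```

```text
time_s: 8.65
ee_pos: [0.4912, 0.1105, 0.2428]
tool_rot: [-180.0, -0.1, -176.1]
force: [0.2, 0.3, -0.6]
width: 0.0225
grasp_force: 20.0
time_s: 9.35
ee_pos: [0.4815, 0.2628, 0.2428]
tool_rot: [-179.9, -0.1, -176.2]
force: [0.4, -0.3, -0.3]
width: 0.0222
grasp_force: 2.0
now [0.4815 0.2628 0.2428] [-1.799e+02 -1.000e-01 -1.762e+02] q7 43.8 t 9.35
shift cm [-0.61 -0.1  10.78] turn z -0.2
shift after turning [-0.59 -0.12 10.78]
```

The grip has just slackened, but the finger is already above the bowl, so I'll lower it now.

```bash
python3 -m inch '[[-0.6,0,2,0,0,0],[0,0,3,0,0,0],[0,0,3,0,0,0],[0,0,2,0,0,0],[0,0,0.7,0,0,0],[0,0,0,0,0,0],[0,0,0,0,0,0]]' 0 20;  python3 -m inch '[[0,0,0,0,0,0],[0,0,0,0,0,0],[0,0,0,0,0,0],[0,0,0,0,0,0]]' 0.38; python3 -m inch '[[0,0,-3,0,0,0],[0,0,-4,0,0,0],[0,0,-4,0,0,0],[0,0,0,0,0,0]]'; python3 bis.py 2;python3 -c "
from h import *
go(.4304,-.249,.24,3)"
```

```text
time_s: 10.05
ee_pos: [0.4882, 0.2649, 0.1373]
tool_rot: [180.0, 0.1, -176.1]
force: [-0.1, 0.5, -0.6]
width: 0.0219
grasp_force: 20.0
time_s: 10.45
ee_pos: [0.4877, 0.2654, 0.1368]
tool_rot: [180.0, 0.0, -176.1]
force: [0.3, 0.2, -0.0]
width: 0.0335
grasp_force: 0.0
time_s: 10.85
ee_pos: [0.49, 0.2675, 0.2516]
tool_rot: [179.7, 0.5, -176.1]
force: [1.4, 0.6, -1.2]
width: 0.0336
grasp_force: 0.0
top 0.71 [352. 237.] [ 428.6 -248.9   52.3   20.7  178.2] 146
top 0.56 [140. 214.] [493.5 301.   43.9  20.1 172.7] 121
top 0.52 [383. 238.] [ 426.1 -331.5   57.7   25.2  166.5] 204
wrist 0.93 [292. 198.] [508.  284.4  71.8  20.3 170.5] 810
now [0.4868 0.2646 0.2453] [-1.799e+02 -1.000e-01 -1.761e+02] q7 44.2 t 11.05
shift cm [  9.15 -50.85   0.62] turn z 0.9
shift after turning [  8.32 -50.99   0.53]
```

The biscuit shows inside the bowl. Next is biscuit B.

```bash
python3 -m inch '[[0,-4,0,0,0,0],[0,-4,0,0,0,0],[0,-4,0,0,0,0],[0,-4,0,0,0,0],[0,-4,0,0,0,0],[0,-4,0,0,0,0],[0,-4,0,0,0,0],[0,-4,0,0,0,0],[0,-4,0,0,0,0],[0,-4,0,0,0,0]]' 0.6; python3 -m inch '[[2.2,-4,0,0,0,0],[2.2,-4,1,0,0,0],[2.2,-3,2,0,0,0],[2,0,4,0,0,0],[0,0,4,0,0,0],[0,0,0,0,0,0],[0,0,0,0,0,0]]'; python3 bis.py 3; python3 -c "
from h import *
go(.4304,-.249,.014,2)"
```

```text
time_s: 12.05
ee_pos: [0.5138, -0.1353, 0.2448]
tool_rot: [179.9, -0.2, -176.1]
force: [-0.2, 0.3, -0.5]
width: 0.0531
grasp_force: 0.0
time_s: 12.75
ee_pos: [0.4365, -0.2487, 0.1358]
tool_rot: [179.9, -0.1, -176.0]
force: [0.2, 0.2, -0.7]
width: 0.0529
grasp_force: 0.0
top 0.65 [350. 244.] [ 414.2 -248.5   23.7   20.7  178.2] 85
top 0.56 [144. 213.] [500.4 300.1  57.4  20.7 170. ] 162
wrist 0.84 [186. 186.] [ 426.7 -333.6   58.8   24.3  166.6] 1669
wrist 0.84 [279. 198.] [ 431.5 -249.9   57.7   22.     3.4] 1487
now [ 0.4381 -0.2495  0.1379] [-179.9    0.2 -176. ] q7 91.8 t 12.95
shift cm [ 0.8   0.12 12.39] turn z 2.0
shift after turning [ 0.77  0.08 12.39]
```

```bash
python3 -m inch '[[0.7,0.1,3,0,0,0],[0,0,3,0,0,0],[0,0,3,0,0,0],[0,0,2,0,0,0],[0,0,1.3,0,0,0],[0,0,0,0,0,0],[0,0,0,0,0,0]]'; python3 -m inch '[[0,0,0,0,0,0],[0,0,0,0,0,0],[0,0,0,0,0,0],[0,0,0,0,0,0],[0,0,0,0,0,0],[0,0,0,0,0,0]]' 0 20;  python3 -m inch '[[0,0,-1,0,0,0],[0,0,-3,0,0,0],[0,0,-4,0,0,0],[0,0,-4,0,0,0],[0,0,-4,0,0,0],[0,0,-4,0,0,0],[0,0,-3,0,0,0],[-4,3,0,0,0,0],[-3.5,4,0,0,0,0]]';  python3 -m inch '[[0,4,0,0,0,0],[0,4,0,0,0,0],[0,4,0,0,0,0],[0,4,0,0,0,0],[0,4,0,0,0,0],[0,4,0,0,0,0],[0,4,0,0,0,0],[0,4,0,0,0,0],[0,4,0,0,0,0],[0,4,0,0,0,0]]'; python3 -c "
from h import *
go(.4875,.242,.24,4)"
```

```text
time_s: 13.65
ee_pos: [0.4308, -0.2491, 0.0142]
tool_rot: [-179.9, 0.1, -176.0]
force: [-0.6, -0.6, 0.3]
width: 0.0528
grasp_force: 0.0
time_s: 14.25
ee_pos: [0.4297, -0.249, 0.0136]
tool_rot: [-180.0, 0.0, -176.1]
force: [0.3, -0.2, 2.7]
width: 0.0217
grasp_force: 20.0
time_s: 15.15
ee_pos: [0.4986, -0.1786, 0.2452]
tool_rot: [-179.9, 0.2, -176.5]
force: [0.8, 0.3, -0.4]
width: 0.0217
grasp_force: 20.0
time_s: 16.15
ee_pos: [0.4695, 0.2238, 0.2439]
tool_rot: [-180.0, -0.0, -176.1]
force: [0.4, -0.1, -0.7]
width: 0.0217
grasp_force: 20.0
now [0.4695 0.2238 0.2439] [-180.    -0.  -176.1] q7 44.8 t 16.15
shift cm [-1.92  1.7   0.39] turn z -0.1
shift after turning [-1.92  1.69  0.39]
```

```bash
python3 -m inch '[[-1.9,1.5,0,0,0,0],[0,0,2,0,0,0],[0,0,3,0,0,0],[0,0,3,0,0,0],[0,0,2,0,0,0],[0,0,0.7,0,0,0],[0,0,0,0,0,0],[0,0,0,0,0,0]]';  python3 -m inch '[[0,0,0,0,0,0],[0,0,0,0,0,0],[0,0,0,0,0,0],[0,0,0,0,0,0]]' 0.38; python3 -m inch '[[0,0,-3,0,0,0],[0,0,-4,0,0,0],[0,0,-4,0,0,0],[0,0,0,0,0,0]]'; python3 bis.py 4;python3 -m inch '[[0,-4,0,0,0,0],[0,-4,0,0,0,0],[0,-4,0,0,0,0],[0,-4,0,0,0,0],[0,-4,0,0,0,0],[0,-4,0,0,0,0],[0,-4,0,0,0,0],[0,-4,0,0,0,0],[0,-4,0,0,0,0],[0,-4,0,0,0,0]]' 0.6; python3 -c "
from h import *
go(.4267,-.333,.13,-13.5)"
```

```text
time_s: 16.95
ee_pos: [0.4887, 0.2391, 0.1374]
tool_rot: [180.0, 0.1, -176.1]
force: [0.5, 0.4, -0.3]
width: 0.0219
grasp_force: 20.0
time_s: 17.35
ee_pos: [0.4884, 0.2389, 0.1368]
tool_rot: [180.0, 0.0, -176.1]
force: [-0.5, 0.4, 0.0]
width: 0.0335
grasp_force: 0.0
time_s: 17.75
ee_pos: [0.4908, 0.241, 0.2514]
tool_rot: [179.7, 0.5, -176.1]
force: [1.0, 0.3, -0.6]
width: 0.0333
grasp_force: 0.0
top 0.7 [382. 240.] [ 426.1 -330.5   56.8   23.3  169.4] 187
top 0.65 [256. 225.] [4.621e+02 4.000e-01 1.286e+02 8.420e+01 2.220e+01] 1518
top 0.47 [158. 214.] [498.4 251.   37.7  21.1   1.9] 97
top 0.31 [310. 136.] [ 702.8 -146.2   50.4   40.4  179.1] 242
wrist 0.73 [270. 195.] [509.1 228.3  70.4  29.3   7.8] 1138
wrist 0.56 [318. 196.] [507.7 289.6  71.   23.1 169. ] 880
time_s: 18.95
ee_pos: [0.5146, -0.1617, 0.2448]
tool_rot: [179.9, -0.2, -176.1]
force: [0.4, -0.4, 0.2]
width: 0.0532
grasp_force: 0.0
now [ 0.5146 -0.1617  0.2448] [ 179.9   -0.2 -176.1] q7 86.7 t 18.95
shift cm [  9.91 -16.5   11.49] turn z 17.4
shift after turning [  4.54 -18.71  11.48]
```

```bash
python3 -m inch '[[0,0,0,0,0,8],[0,0,0,0,0,8],[0,0,0,0,0,1.4],[1,-4,1,0,0,0],[1,-4,2,0,0,0],[1,-4,2,0,0,0],[1,-4,3,0,0,0],[0.5,-2.7,3.2,0,0,0],[0,0,0,0,0,0],[0,0,0,0,0,0]]'; python3 bis.py 5; python3 -c "
from h import *
go(.4267,-.333,.014,-13.5)"
```

```text
time_s: 19.95
ee_pos: [0.4281, -0.3301, 0.1337]
tool_rot: [179.9, -0.1, 166.6]
force: [0.1, 0.8, 0.3]
width: 0.0527
grasp_force: 0.0
top 0.51 [142. 211.] [501.5 299.5  58.8  21.5 170.8] 171
top 0.51 [160. 207.] [511.1 250.   51.3  19.9  11.2] 121
wrist 0.76 [307. 224.] [ 453.8 -310.8   58.7   24.   165.5] 1478
now [ 0.4303 -0.3295  0.1359] [1.800e+02 1.000e-01 1.667e+02] q7 86.6 t 20.15
shift cm [ 0.3  -0.43 12.19] turn z 0.2
shift after turning [ 0.27 -0.42 12.19]
```

The biscuit has been knocked to about (0.454, -0.311), so I'll re-target it.

```bash
python3 bis.py 6; python3 -c "
from h import *
go(.4538,-.3108,.10,-14.5)"
```

```text
top 0.61 [160. 211.] [505.1 249.9  51.1  18.5   1.9] 129
top 0.53 [139. 211.] [500.6 300.5  59.6  24.  168.1] 189
wrist 0.93 [304. 224.] [ 453.9 -310.9   58.7   22.8  165.6] 1429
now [ 0.4294 -0.3304  0.1356] [-1.800e+02  1.000e-01  1.666e+02] q7 86.6 t 20.35
shift cm [-1.92  2.47  3.56] turn z 1.1
shift after turning [-1.87  2.51  3.56]
```

View pics/w6.png

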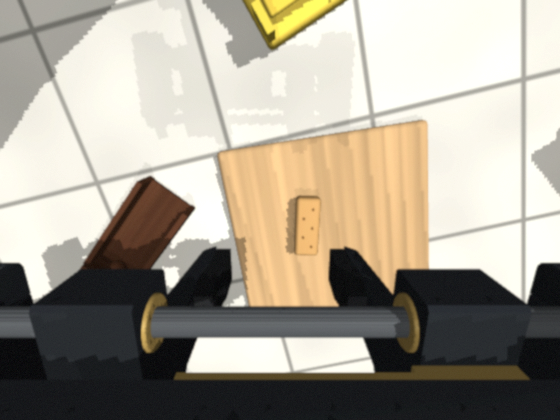

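The last finger lies flat on the board at (307,225), clear of everything.

```bash
python3 -m inch '[[-1.9,2.5,2,0,0,1],[0,0,3,0,0,0],[0,0,3,0,0,0],[0,0,2.5,0,0,0],[0,0,1.6,0,0,0],[0,0,0,0,0,0],[0,0,0,0,0,0]]'; python3 -m inch '[[0,0,0,0,0,0],[0,0,0,0,0,0],[0,0,0,0,0,0],[0,0,0,0,0,0],[0,0,0,0,0,0],[0,0,0,0,0,0]]' 0 20;  python3 -m inch '[[0,0,-1,0,0,0],[0,0,-3,0,0,0],[0,0,-4,0,0,0],[0,0,-4,0,0,0],[0,0,-4,0,0,0],[0,0,-4,0,0,0],[0,0,-3,0,0,0],[0,0,0,0,0,0],[0,0,0,0,0,0]]';  python3 -c "
from h import *
go(.4875,.252,.24,4)"
```

```text
time_s: 21.05
ee_pos: [0.4534, -0.3107, 0.0141]
tool_rot: [180.0, 0.0, 165.6]
force: [-0.2, 0.3, 0.5]
width: 0.053
grasp_force: 0.0
time_s: 21.65
ee_pos: [0.4531, -0.311, 0.0141]
tool_rot: [180.0, 0.0, 165.5]
force: [-0.4, -0.6, 0.9]
width: 0.0222
grasp_force: 20.0
time_s: 22.55
ee_pos: [0.4527, -0.3111, 0.2446]
tool_rot: [-180.0, 0.1, 165.5]
force: [0.8, -0.0, -0.8]
width: 0.0221
grasp_force: 20.0
now [ 0.4527 -0.3111  0.2446] [-1.800e+02  1.000e-01  1.655e+02] q7 88.0 t 22.55
shift cm [10.71 55.39  0.42] turn z -18.5
shift after turning [-7.4  55.93  0.46]
```

```bash
python3 -m inch '[[0,4,0,0,0,0],[0,4,0,0,0,0],[0,4,0,0,0,0],[0,4,0,0,0,0],[0,4,0,0,0,0],[1.5,4,0,0,0,0],[1.5,4,0,0,0,0],[1.5,4,0,0,0,0],[1.5,4,0,0,0,0],[1.5,4,0,0,0,0]]';  python3 -m inch '[[1.5,4,0,0,0,0],[1.5,4,0,0,0,0],[0,4,0,0,0,0],[0,3,0,0,0,0],[0,0,0,0,0,0],[0,0,0,0,0,0]]'; python3 -c "
from h import *
go(.4875,.252,.135,-14.5)"
```

```text
time_s: 23.55
ee_pos: [0.4787, 0.0962, 0.2425]
tool_rot: [-179.9, -0.2, 165.5]
force: [0.7, -0.5, -0.2]
width: 0.0215
grasp_force: 20.0
time_s: 24.15
ee_pos: [0.4877, 0.2473, 0.2424]
tool_rot: [-179.8, -0.1, 165.6]
force: [-0.2, -0.6, -1.1]
width: 0.0221
grasp_force: 20.0
now [0.4877 0.2473 0.2424] [-1.798e+02 -1.000e-01  1.656e+02] q7 29.0 t 24.15
shift cm [ 0.1   0.48 10.73] turn z 0.1
shift after turning [ 0.13  0.45 10.74]
```

```bash
python3 -m inch '[[0.1,0.5,2,0,0,0],[0,0,3,0,0,0],[0,0,3,0,0,0],[0,0,1.8,0,0,0],[0,0,0.6,0,0,0],[0,0,0,0,0,0],[0,0,0,0,0,0]]';  python3 -m inch '[[0,0,0,0,0,0],[0,0,0,0,0,0],[0,0,0,0,0,0],[0,0,0,0,0,0]]' 0.38; python3 -m inch '[[0,0,-3,0,0,0],[0,0,-4,0,0,0],[0,0,-4,0,0,0],[0,0,-1,0,0,0],[0,0,0,0,0,0]]'; python3 bis.py 7;python3 -c "
from h import *
go(.624,.010,.14,98)"
```

```text
time_s: 24.85
ee_pos: [0.4894, 0.2524, 0.1406]
tool_rot: [180.0, 0.0, 165.5]
force: [0.0, 0.6, 0.8]
width: 0.0218
grasp_force: 20.0
time_s: 25.25
ee_pos: [0.4892, 0.253, 0.1403]
tool_rot: [180.0, 0.0, 165.5]
force: [-0.5, 0.7, -0.8]
width: 0.0335
grasp_force: 0.0
time_s: 25.75
ee_pos: [0.4898, 0.2534, 0.2615]
tool_rot: [179.8, 0.2, 165.5]
force: [-0.1, -0.6, 0.6]
width: 0.0333
grasp_force: 0.0
top 0.54 [139. 217.] [479.8 303.3  23.9  19.   71.1] 62
wrist 0.78 [253. 192.] [506.5 218.   68.3  26.9  14.1] 619
wrist 0.76 [271. 190.] [495.5 236.7  70.6  25.3 159.9] 932
wrist 0.41 [ 93. 209.] [465.9  -9.9 128.8 118.9  21.9] 7209
now [0.4881 0.2522 0.2582] [-1.798e+02 -1.000e-01  1.655e+02] q7 29.0 t 25.95
shift cm [-19.23 -20.02  11.83] turn z 67.5
shift after turning [-25.87  10.09  11.82]
```

View pics/w7.png

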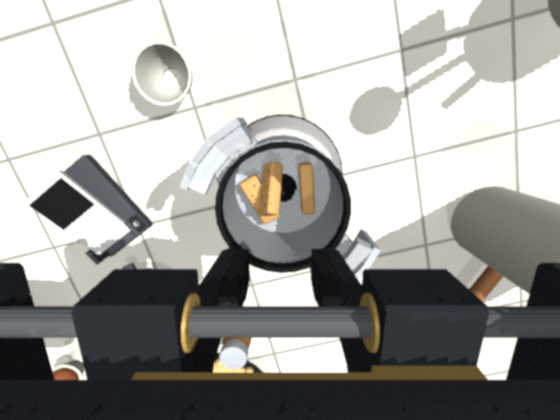

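All three fingers are in the bowl at (256,195), (271,190) and (306,187), and the board is empty. From here I'll refine the bowl and hook pose, then go to the lid.

Run:
```python
from h import *
p=env.read_camera("wrist")
print("mouth",onz(p,(283,206.5),.163), "cone tip",onz(p,(288,187),.09))
for z,nm in((.185,"hooks"),):
  g=p["img"]; 
  for uv in((182,182),(239,119),(256,140),(201,192),(380,254),(362,233)): 
    w=onz(p,uv,z)-[.4875,.252,0]; print(uv,np.round(w[:2],4),round(np.hypot(*w[:2]),4),round(np.degrees(np.arctan2(w[1],w[0])),1))
for uv in ((215,206),(351,206),(283,142),(283,271)): print(onz(p,uv,.163))
go(.60,.010,.16,8)
a=cv2.resize(p["img"][100:290,150:400],None,fx=3,fy=3,interpolation=2)
cv2.imwrite("pics/crop_c.png",a[:,:,::-1])
```

```text
mouth [0.48207211 0.25540923 0.163     ] cone tip [0.48247575 0.26140393 0.09      ]
(182, 182) [-0.0487 -0.0637] 0.0802 -127.4
(239, 119) [-0.0813 -0.0095] 0.0819 -173.4
(256, 140) [-0.0644 -0.0018] 0.0645 -178.4
(201, 192) [-0.0379 -0.0524] 0.0647 -125.9
(380, 254) [0.0462 0.0704] 0.0842 56.7
(362, 233) [0.0249 0.0596] 0.0646 67.4
[0.4674247  0.20001883 0.163     ]
[0.49585026 0.31093291 0.163     ]
[0.4306345  0.26847206 0.163     ]
[0.54056076 0.24055575 0.163     ]
now [0.4882 0.2523 0.2583] [-1.799e+02 -1.000e-01  1.655e+02] q7 29.0 t 26.0
shift cm [-16.9  -20.64   9.84] turn z -22.5
shift after turning [ -7.7  -25.55   9.83]
```

View pics/crop_c.png

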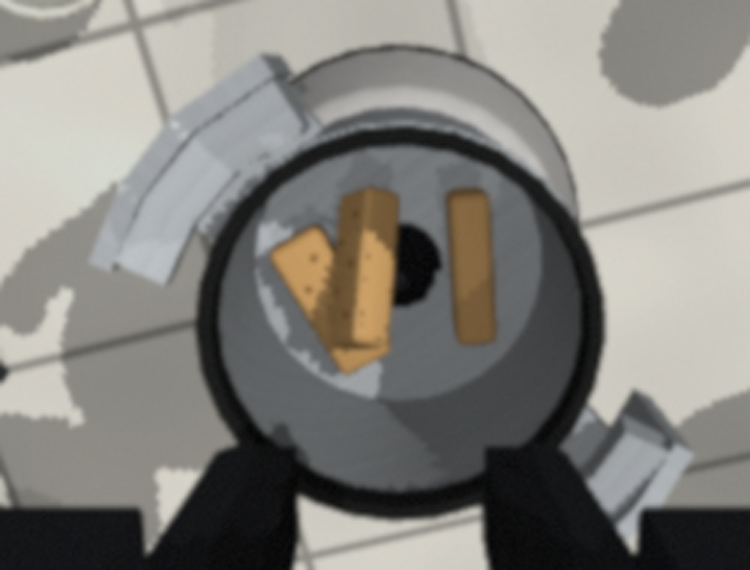

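Bowl axis is at about (0.4865, 0.2535) and processor yaw about 21° (hook edges agree). Next is the lid.

```bash
python3 -m inch '[[0,0,0,0,0,-8],[0,0,0,0,0,-8],[0,0,0,0,0,-6.5],[-1.1,-4,0,0,0,0],[-1.1,-4,0,0,0,0],[-1.1,-4,0,0,0,0],[-1.1,-4,0,0,0,0],[-1.1,-4,2,0,0,0],[-1.1,-4,2,0,0,0],[-1.1,-1.6,3,0,0,0]]' 0.55; python3 -m inch '[[0,0,2.8,0,0,0],[0,0,0,0,0,0],[0,0,0,0,0,0]]'
cat > lid.py <<'E'
from h import *
for n in("top","wrist"):
    p=env.read_camera(n)
    for t,z in(("lid",.016),("lid_handle",.048)):
      for r in env.masks_of(t,p)[:2]:
        if r["score"]>.25: print(n,t,round(r["score"],2),np.round(r["centre"]),rect(p,r["region"],z))
    for r in env.recognise("lid_handle",p)[:2]: print("pt",round(r["score"],2),np.round(r["centre"]),onz(p,r["centre"],.034))
cv2.imwrite("pics/lid1.png",cv2.convertScaleAbs(p["img"],alpha=1.4)[:,:,::-1])
go(.624,.010,.021,8)
E
python3 lid.py
```

```text
time_s: 27.0
ee_pos: [0.6021, 0.0042, 0.1886]
tool_rot: [-179.8, -0.0, -172.3]
force: [0.3, 0.2, -0.1]
width: 0.048
grasp_force: 0.0
time_s: 27.3
ee_pos: [0.6004, 0.0109, 0.1614]
tool_rot: [179.9, -0.1, -171.9]
force: [-0.5, -0.5, 0.9]
width: 0.0482
grasp_force: 0.0
top lid_handle 0.55 [442. 232.] [ 458.6 -500.   215.5   56.2  129.7]
pt 0.19 [366. 221.] [ 0.470055   -0.28546243  0.034     ]
wrist lid 0.66 [282. 218.] [624.6  13.9 118.7 118.5 139.3]
wrist lid 0.34 [382. 283.] [679.9 134.8  23.1   7.6  46.9]
wrist lid_handle 0.78 [280. 218.] [614.5  12.8 106.3 105.4  52.4]
pt 0.69 [279. 217.] [0.61544801 0.01221942 0.034     ]
now [0.6014 0.0104 0.1627] [-1.80e+02  1.00e-01 -1.72e+02] q7 70.0 t 27.7
shift cm [-2.22 -0.36 14.18] turn z 0.0
shift after turning [-2.24 -0.36 14.17]
```

View pics/lid1.png

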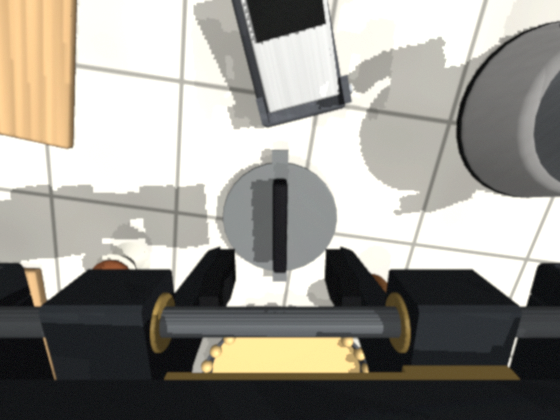

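The lid is centred at (280,217), with its bar lined up along the tool and midway between the fingers.

```bash
python3 -m inch '[[-2.25,0,3,0,0,0],[0,0,3,0,0,0],[0,0,3,0,0,0],[0,0,3,0,0,0],[0,0,2.1,0,0,0],[0,0,0,0,0,0],[0,0,0,0,0,0]]'; python3 -m inch '[[0,0,0,0,0,0],[0,0,0,0,0,0],[0,0,0,0,0,0],[0,0,0,0,0,0],[0,0,0,0,0,0],[0,0,0,0,0,0]]' 0 50; python3 -m inch '[[0,0,-1,0,0,0],[0,0,-2,0,0,0],[0,0,-3,0,0,0],[0,0,-4,0,0,0],[0,0,-4,0,0,0],[0,0,-4,0,0,0],[0,0,-4,0,0,0],[0,0,-2,0,0,0],[0,0,0,0,0,0]]'; python3 -c "
from h import *
go(.4865,.2535,.25,79)"
```

```text
time_s: 28.4
ee_pos: [0.6235, 0.0135, 0.0215]
tool_rot: [180.0, 0.0, -172.0]
force: [-0.1, 0.3, 0.6]
width: 0.0486
grasp_force: 0.0
time_s: 29.0
ee_pos: [0.6235, 0.0134, 0.0214]
tool_rot: [-180.0, 0.0, -172.0]
force: [-0.5, -0.9, 4.1]
width: 0.0139
grasp_force: 50.0
time_s: 29.9
ee_pos: [0.625, 0.0138, 0.2647]
tool_rot: [-180.0, 0.4, -172.0]
force: [0.6, 1.3, -1.7]
width: 0.0137
grasp_force: 50.0
now [0.625  0.0138 0.2647] [-180.     0.4 -172. ] q7 74.5 t 29.9
shift cm [10.38 25.67  1.39] turn z -71.0
shift after turning [-20.89  18.17   1.47]
```

```bash
python3 -m inch '[[1.5,3.5,0,0,0,0],[1.5,3.5,0,0,0,0],[1.5,3.5,0,0,0,0],[1.5,3.5,0,0,0,0],[1.5,3.5,0,0,0,0],[1.5,3.5,0,0,0,0],[1.4,3.5,0,0,0,0],[0,1.2,0,0,0,0],[0,0,0,0,0,0]]'; python3 -m inch '[[0,0,0,0,0,-8],[0,0,0,0,0,-8],[0,0,0,0,0,-8],[0,0,0,0,0,-8],[0,0,0,0,0,-8],[0,0,0,0,0,-8],[0,0,0,0,0,-8],[0,0,0,0,0,-8],[0,0,0,0,0,-7],[0,0,0,0,0,0]]'
python3 - <<'E'
from h import *
go(.4865,.2535,.25,79)
for n in("top","side"):
    p=env.read_camera(n)
    cv2.imwrite(f"pics/{n}2.png",cv2.convertScaleAbs(cv2.resize(p["img"][100:270,60:230] if n=="top" else p["img"][60:210,180:330],None,fx=3.4,fy=3.4,interpolation=2),alpha=1.6)[:,:,::-1])
E
```

```text
time_s: 30.8
ee_pos: [0.4832, 0.255, 0.26]
tool_rot: [180.0, -0.1, -171.7]
force: [0.0, 0.6, -1.3]
width: 0.014
grasp_force: 50.0
time_s: 31.8
ee_pos: [0.4855, 0.2504, 0.2597]
tool_rot: [179.9, -0.1, -101.2]
force: [0.4, 0.1, -1.2]
width: 0.0137
grasp_force: 50.0
now [0.4855 0.2504 0.2597] [ 1.799e+02 -1.000e-01 -1.012e+02] q7 104.0 t 31.8
shift cm [-0.33 -0.04  0.97] turn z -0.2
shift after turning [-0.32 -0.04  0.97]
```

View pics/side2.png

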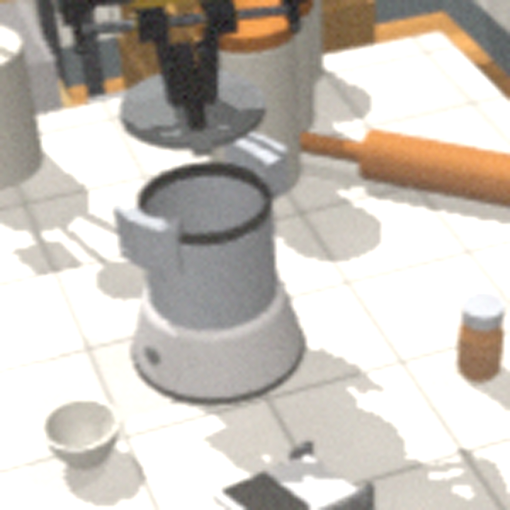

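The lid hangs level above the bowl with its tabs between the hooks. I'll lower it slowly.

```bash
python3 -m inch '[[-0.3,0,1,0,0,0],[0,0,1.5,0,0,0],[0,0,1.5,0,0,0],[0,0,1.5,0,0,0],[0,0,1,0,0,0],[0,0,0,0,0,0]]';  python3 -m inch '[[0,0,0.5,0,0,0],[0,0,0.4,0,0,0],[0,0,0,0,0,0],[0,0,0,0,0,0]]'; python3 -m inch '[[0,0,0.2,0,0,0],[0,0,0.2,0,0,0],[0,0,0,0,0,0],[0,0,0,0,0,0]]'; python3 -m inch '[[0,0,0.15,0,0,0],[0,0,0.15,0,0,0],[0,0,0,0,0,0],[0,0,0,0,0,0]]'
```

```text
time_s: 32.5
ee_pos: [0.4843, 0.2555, 0.1944]
tool_rot: [179.9, -0.1, -101.0]
force: [-0.1, -0.5, -1.0]
width: 0.0137
grasp_force: 50.0
time_s: 32.9
ee_pos: [0.4852, 0.2564, 0.1872]
tool_rot: [-180.0, 0.0, -101.0]
force: [0.9, -0.6, -0.8]
width: 0.0137
grasp_force: 50.0
time_s: 33.3
ee_pos: [0.485, 0.2562, 0.1829]
tool_rot: [180.0, 0.0, -101.0]
force: [-0.2, -0.5, -1.5]
width: 0.0137
grasp_force: 50.0
time_s: 33.7
ee_pos: [0.4853, 0.2561, 0.1802]
tool_rot: [-180.0, 0.0, -101.0]
force: [1.4, -1.9, 1.9]
width: 0.0132
grasp_force: 50.0
```

```bash
python3 -m inch '[[0.15,-0.1,0,0,0,0],[0,0,0.1,0,0,0],[0,0,0.1,0,0,0],[0,0,0,0,0,0],[0,0,0,0,0,0]]'; python3 -m inch '[[0,0,0,0,0,5],[0,0,0,0,0,5],[0,0,0,0,0,5],[0,0,0,0,0,4],[0,0,0,0,0,0],[0,0,0,0,0,0]]';python3 -c "
from h import *
s=env.sense();print(s['force'],s['torque']);go(.4865,.2535,.174,21)"
```

```text
time_s: 34.2
ee_pos: [0.4856, 0.2544, 0.178]
tool_rot: [180.0, -0.0, -101.0]
force: [-0.4, -2.0, 1.7]
width: 0.0136
grasp_force: 50.0
time_s: 34.8
ee_pos: [0.4858, 0.2552, 0.1782]
tool_rot: [180.0, 0.1, -119.9]
force: [0.7, 0.8, 1.5]
width: 0.0138
grasp_force: 50.0
[0.65299527 0.76203024 1.54938232] [0.22378642 0.04024611 0.01249914]
now [0.4858 0.2552 0.1782] [ 1.800e+02  1.000e-01 -1.199e+02] q7 82.7 t 34.8
shift cm [ 0.11 -0.15  0.42] turn z 39.1
shift after turning [-0.01 -0.19  0.42]
```

```bash
python3 -m inch '[[0,0,0.05,0,0,4],[0,0,0.05,0,0,4],[0,0,0.05,0,0,4],[0,0,0.05,0,0,4],[0,0,0,0,0,0]]';python3 -m inch '[[0,0,0.05,0,0,4],[0,0,0.05,0,0,4],[0,0,0.05,0,0,4],[0,0,0.05,0,0,4],[0,0,0,0,0,0]]';python3 -c "
from h import *
s=env.sense();print(s['force'],s['torque']);go(.4865,.2535,.174,21)"
```

```text
time_s: 35.3
ee_pos: [0.4859, 0.255, 0.1762]
tool_rot: [180.0, 0.1, -135.9]
force: [0.2, 0.0, 2.0]
width: 0.0137
grasp_force: 50.0
time_s: 35.8
ee_pos: [0.486, 0.2548, 0.1744]
tool_rot: [-180.0, 0.0, -151.9]
force: [-0.1, -0.1, 4.4]
width: 0.0136
grasp_force: 50.0
[-0.0994484  -0.10204884  4.39556755] [ 0.05817506  0.02575677 -0.01221759]
now [0.486  0.2548 0.1744] [-180.     0.  -151.9] q7 57.7 t 35.8
shift cm [ 0.01 -0.14  0.04] turn z 7.1
shift after turning [-0.   -0.14  0.04]
```

```bash
for i in 1 2 3 4; do python3 -m inch '[[0,0,0,0,0,1.5],[0,0,0,0,0,1.5],[0,0,0,0,0,0],[0,0,0,0,0,0]]' | sed -n '2,4p'; python3 -c "
from station import env;print('torque',env.sense()['torque'])"; done
```

```text
ee_pos: [0.4859, 0.2549, 0.1741]
tool_rot: [180.0, 0.0, -154.9]
force: [-0.6, -0.3, 4.6]
torque [ 0.17126443 -0.04868361  0.08877161]
ee_pos: [0.486, 0.254, 0.1741]
tool_rot: [-179.9, 0.0, -158.0]
force: [0.3, -1.5, 5.5]
torque [-0.12493697 -0.08504338  0.39013484]
ee_pos: [0.486, 0.254, 0.174]
tool_rot: [-179.9, 0.0, -160.8]
force: [0.9, -1.8, 4.7]
torque [-0.20322257 -0.17178236  1.086374  ]
ee_pos: [0.4862, 0.2541, 0.1741]
tool_rot: [-179.9, 0.1, -163.8]
force: [1.4, -0.4, 5.3]
torque [-0.19263937 -0.30293202  1.2968413 ]
```

Torque rose to 1.3 N m, well over the 0.7 N m that twisting needs, so the lid is against its stops. I'll release and check.

```bash
python3 -m inch '[[0,0,0,0,0,0],[0,0,0,0,0,0],[0,0,0,0,0,0],[0,0,0,0,0,0]]' 0.5; python3 -m inch '[[0,0,-2,0,0,0],[0,0,-4,0,0,0],[0,0,-4,0,0,0],[0,0,-3,0,0,0],[0,0,0,0,0,0],[0,0,0,0,0,0]]'
python3 - <<'E'
from h import *
p=env.read_camera("wrist");print(p["origin"],p["attitude"],env.sense()["tool_rot"])
cv2.imwrite("pics/lock.png",cv2.resize(p["img"][80:290,160:420],None,fx=3,fy=2.85,interpolation=2)[:,:,::-1])
for X in ([.486,.254,.202],):print(proj(p,X))
for a in(21,201):
  for r in(.06,.045): print(a,r,proj(p,[.486+r*np.cos(np.radians(a)),.254+r*np.sin(np.radians(a)),.201]))
E
```

```text
time_s: 37.8
ee_pos: [0.4853, 0.2543, 0.1736]
tool_rot: [-180.0, -0.1, -164.0]
force: [0.4, -0.1, 0.7]
width: 0.0433
grasp_force: 0.0
time_s: 38.4
ee_pos: [0.4856, 0.2543, 0.304]
tool_rot: [-180.0, 0.0, -164.0]
force: [-0.2, -0.8, -0.7]
width: 0.0437
grasp_force: 0.0
[0.41287496 0.23326662 0.44948646] [ 1.63315056e+02 -2.35985672e-02  1.06041754e+02] [-1.79956787e+02 -1.04094483e-01 -1.63983706e+02]
[279.35509023 212.0341891 ]
21 0.06 [284.94976389 273.05435802]
21 0.045 [283.61739035 258.43937023]
201 0.06 [272.97149684 141.66310699]
201 0.045 [274.65088135 160.08450554]
```

View pics/lock.png

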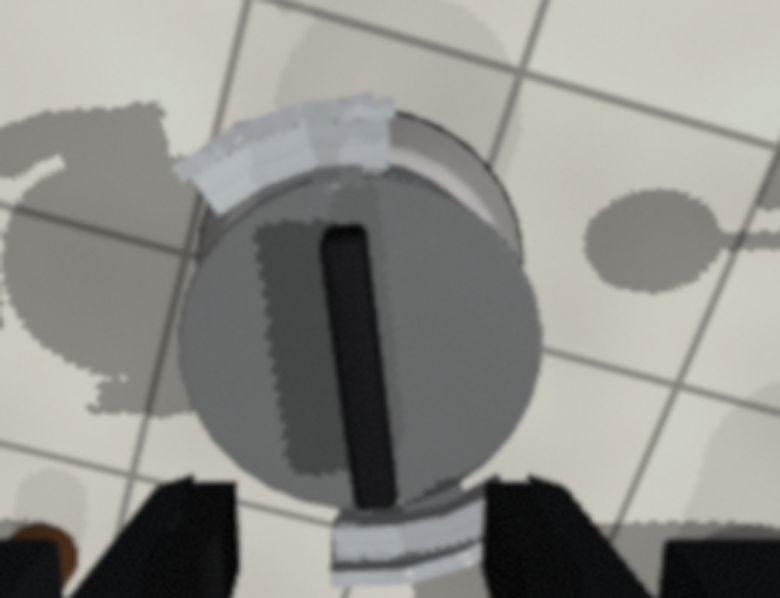

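The bar ends at (275,162) and (285,255), about 22°, with tabs hidden under the hooks. I'll check this against the hook edges in the same picture.

Run:
```python
from h import *
p=env.read_camera("wrist")
c=lambda x,y:(160+x/3-.4,80+y/2.85-.4)
n=onz(p,c(375,487),.201);f=onz(p,c(344,237),.201);n2=onz(p,c(343,237),.201)
d=n-f;print("bar",np.linalg.norm(d),(n+f)/2,"yaw",np.degrees(np.arctan2(d[1],d[0])))
C=np.array([.4862,.2542])
for nm,uv,off in(("far R out",(393,97),-12.6),("far R in",(392,150),-12.6),("far L out",(178,165),34.4),("near L out",(332,570),-12.6),("near L in",(337,520),-12.6)):
    w=onz(p,c(*uv),.185)[:2]-C;a=np.degrees(np.arctan2(w[1],w[0]));print(nm,np.hypot(*w),"proc yaw",(a-off)%180)
go(.4862,.2542,.175,21.5)
```

```text
bar 0.07965175462466785 [0.48225044 0.25282633 0.201     ] yaw 22.495298881581036
far R out 0.08341690796116859 proc yaw 22.454663482541037
far R in 0.06831824722092382 proc yaw 21.186870739592763
far L out 0.08234785209534418 proc yaw 21.366957828994572
near L out 0.0747360855756571 proc yaw 21.278899568858044
near L in 0.055466087892124226 proc yaw 20.580014507590928
now [0.485  0.2538 0.3026] [-179.9   -0.2 -164. ] q7 55.3 t 38.5
shift cm [-0.16  0.02 12.76] turn z -5.5
shift after turning [-0.13 -0.   12.76]
```

The lid is within about 1° of home. I'll re-grip and twist firmly once more to be sure.

```bash
python3 -m inch '[[-0.1,0,2,0,0,-6.5],[0,0,4,0,0,0],[0,0,4,0,0,0],[0,0,2.6,0,0,0],[0,0,0,0,0,0],[0,0,0,0,0,0]]'; python3 -m inch '[[0,0,0,0,0,0],[0,0,0,0,0,0],[0,0,0,0,0,0],[0,0,0,0,0,0],[0,0,0,0,0,0],[0,0,0,0,0,0]]' 0 60; for i in 1 2 3 4; do python3 -m inch '[[0,0,0,0,0,1],[0,0,0,0,0,1],[0,0,0,0,0,0],[0,0,0,0,0,0]]' | sed -n '2,4p'; python3 -c "
from station import env;print('torque',env.sense()['torque'])"; done
```

```text
time_s: 39.1
ee_pos: [0.4861, 0.2548, 0.1774]
tool_rot: [180.0, -0.1, -157.4]
force: [-0.1, 0.8, 0.7]
width: 0.0444
grasp_force: 0.0
time_s: 39.7
ee_pos: [0.4872, 0.2546, 0.1787]
tool_rot: [-180.0, 0.1, -157.5]
force: [0.1, -1.4, 6.6]
width: 0.0134
grasp_force: 60.0
ee_pos: [0.4873, 0.2545, 0.1787]
tool_rot: [-179.9, 0.1, -159.3]
force: [1.2, -2.5, 6.4]
torque [-0.4403885  -0.06920108  0.80969853]
ee_pos: [0.4873, 0.2545, 0.1787]
tool_rot: [-179.9, 0.1, -161.2]
force: [1.2, -2.9, 5.1]
torque [-0.49135814 -0.15136551  1.17169248]
ee_pos: [0.4873, 0.2545, 0.1787]
tool_rot: [-179.9, 0.1, -163.1]
force: [0.6, -2.1, 7.1]
torque [-0.54466808 -0.18446172  1.51440433]
ee_pos: [0.4876, 0.2546, 0.1787]
tool_rot: [-179.9, 0.1, -165.1]
force: [1.5, -2.5, 5.9]
torque [-0.51820302 -0.33583944  1.58802473]
```

```bash
python3 -m inch '[[0,0,0,0,0,-4],[0,0,0,0,0,-2],[0,0,0,0,0,0],[0,0,0,0,0,0],[0,0,0,0,0,0],[0,0,0,0,0,0]]' 0.5; python3 -m inch '[[0,0,-2,0,0,0],[0,0,-4,0,0,0],[0,0,-4,0,0,0],[0,0,0,0,0,0],[0,0,0,0,0,0]]'
python3 - <<'E'
from h import *
p=env.read_camera("wrist")
cv2.imwrite("pics/lock2.png",cv2.resize(p["img"][80:290,160:420],None,fx=3,fy=2.85,interpolation=2)[:,:,::-1])
go(.443,-.011,.15,22)
E
```

```text
time_s: 41.9
ee_pos: [0.4866, 0.2549, 0.1779]
tool_rot: [180.0, -0.0, -159.5]
force: [-0.7, 0.1, 0.2]
width: 0.044
grasp_force: 0.0
time_s: 42.4
ee_pos: [0.487, 0.2549, 0.2786]
tool_rot: [180.0, 0.1, -159.5]
force: [-0.6, -0.4, -1.2]
width: 0.044
grasp_force: 0.0
now [0.4864 0.2543 0.2775] [-180.    -0.  -159.5] q7 57.7 t 42.45
shift cm [ 13.35 -23.33  12.77] turn z -1.5
shift after turning [ 13.96 -22.98  12.75]
```

View pics/lock2.png

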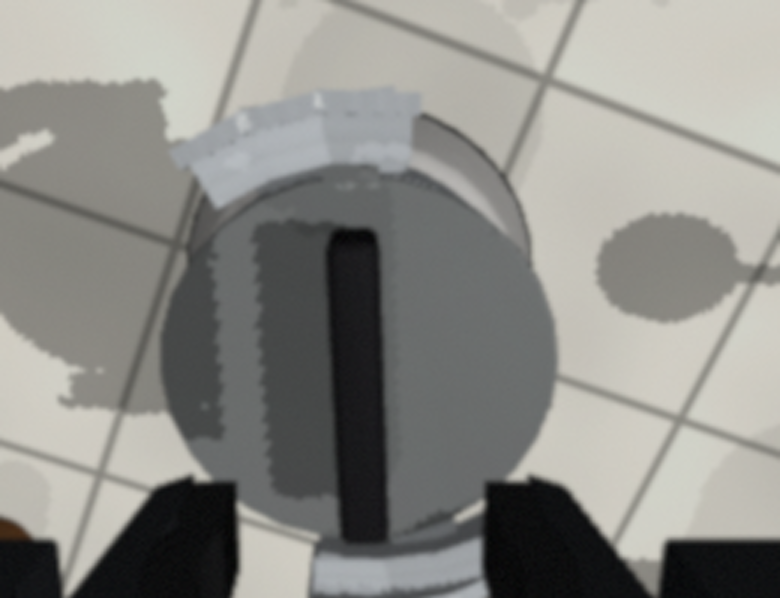

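The lid angle is unchanged at 22.5°, so it is hard on its stops and locked. Now the pedal.

```bash
python3 -m inch '[[0,-4,0,0,0,0],[1,-4,0,0,0,0],[2,-4,0,0,0,0],[2,-4,0,0,0,0],[3,-3.5,0,0,0,0],[3,-3,2,0,0,0],[2.3,-0.8,3,0,0,-1.5],[0,0,4,0,0,0],[0,0,0,0,0,0],[0,0,0,0,0,0]]' 0 20
python3 - <<'E'
from h import *
p=env.read_camera("wrist")
for t in("pedal_pad",):
  for r in env.recognise(t,p)[:3]:print(t,round(r["score"],2),r["centre"],onz(p,r["centre"],.063))
for r in env.masks_of("pedal",p)[:2]:print(round(r["score"],2),r["centre"],rect(p,r["region"],.055))
cv2.imwrite("pics/ped.png",p["img"][:,:,::-1])
go(.443,-.011,.075,22)
E
```

```text
time_s: 43.45
ee_pos: [0.4434, -0.0095, 0.1875]
tool_rot: [179.9, -0.1, -157.9]
force: [0.8, 0.9, 0.4]
width: 0.0004
grasp_force: 0.0
pedal_pad 0.9 [279.1, 207.7] [ 0.44587186 -0.00880306  0.063     ]
0.77 [277.9, 209.9] [453.6  -5.7  82.1  63.   20.2]
now [ 0.4451 -0.0092  0.1892] [-180.     0.2 -157.9] q7 76.4 t 43.6
shift cm [ 0.3  -0.09 11.42] turn z 0.1
shift after turning [ 0.27 -0.09 11.42]
```

View pics/ped.png

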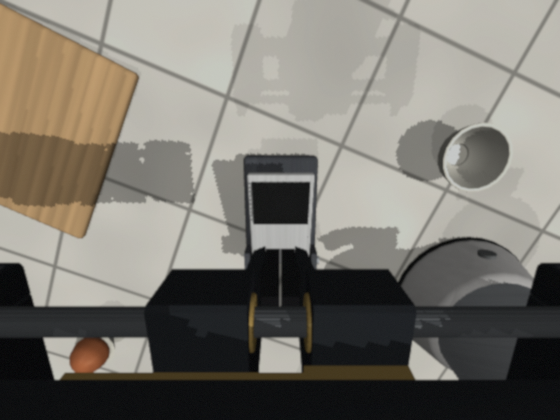

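The black pad shows at (280,202), which is (0.443, -0.010), on the dark pedal. I'll move to just above it.

```bash
python3 -m inch '[[0.25,-0.05,3,0,0,0],[0,0,4,0,0,0],[0,0,3,0,0,0],[0,0,1.9,0,0,0],[0,0,0,0,0,0],[0,0,0,0,0,0]]'; python3 -c "
from h import *
go(.443,-.010,.046,22)"
```

```text
time_s: 44.2
ee_pos: [0.4427, -0.011, 0.0698]
tool_rot: [-180.0, 0.1, -157.9]
force: [-0.1, -0.7, 0.4]
width: 0.0007
grasp_force: 0.0
now [ 0.4427 -0.011   0.0698] [-1.800e+02  1.000e-01 -1.579e+02] q7 64.5 t 44.2
shift cm [-0.06  0.08  2.38] turn z 0.1
shift after turning [-0.07  0.08  2.38]
```

```bash
python3 -m inch '[[0,0,0.7,0,0,0],[0,0,0.7,0,0,0],[0,0,0.7,0,0,0],[0,0,0.4,0,0,0],[0,0,0,0,0,0]]'
```

```text
time_s: 44.7
ee_pos: [0.4401, -0.0126, 0.0456]
tool_rot: [-179.9, -0.1, -158.0]
force: [-4.3, -0.7, 21.5]
width: 0.0005
grasp_force: 11.0
```

At 21 N it is firmly on the stop. I'll hold, release fully, then make the second pulse the same way.

```bash
H='n'; python3 -m inch '[[0,0,0,0,0,0],[0,0,0,0,0,0],[0,0,0,0,0,0],[0,0,0,0,0,0],[0,0,0,0,0,0],[0,0,0,0,0,0],[0,0,0,0,0,0],[0,0,0,0,0,0],[0,0,0,0,0,0],[0,0,0,0,0,0]]'; python3 -m inch '[[0,0,0,0,0,0],[0,0,0,0,0,0],[0,0,0,0,0,0],[0,0,0,0,0,0],[0,0,0,0,0,0],[0,0,0,0,0,0],[0,0,0,0,0,0],[0,0,0,0,0,0],[0,0,0,0,0,0]]'; python3 -m inch '[[0,0,-1,0,0,0],[0,0,-1.5,0,0,0],[0,0,-1,0,0,0],[0,0,0,0,0,0],[0,0,0,0,0,0],[0,0,0,0,0,0],[0,0,0,0,0,0],[0,0,0,0,0,0],[0,0,0,0,0,0],[0,0,0,0,0,0]]'; python3 -c "
from h import *
go(.443,-.010,.046,22)"
```

```text
time_s: 45.7
ee_pos: [0.4401, -0.0126, 0.0456]
tool_rot: [-179.9, -0.1, -158.0]
force: [-3.8, -1.3, 22.8]
width: 0.0005
grasp_force: 11.5
time_s: 46.6
ee_pos: [0.4401, -0.0126, 0.0456]
tool_rot: [-179.9, -0.1, -158.0]
force: [-4.5, -0.4, 22.7]
width: 0.0006
grasp_force: 11.5
time_s: 47.6
ee_pos: [0.4416, -0.0113, 0.0788]
tool_rot: [180.0, -0.0, -158.0]
force: [-0.2, 0.7, -0.0]
width: 0.0006
grasp_force: 0.0
now [ 0.4416 -0.0113  0.0788] [ 180.   -0. -158.] q7 63.0 t 47.6
shift cm [-0.18  0.07  3.28] turn z 0.0
shift after turning [-0.18  0.07  3.28]
```

```bash
python3 -m inch '[[-0.1,0,0.8,0,0,0],[0,0,0.7,0,0,0],[0,0,0.7,0,0,0],[0,0,0.7,0,0,0],[0,0,0.5,0,0,0],[0,0,0,0,0,0]]'; python3 -m inch '[[0,0,0,0,0,0],[0,0,0,0,0,0],[0,0,0,0,0,0],[0,0,0,0,0,0],[0,0,0,0,0,0],[0,0,0,0,0,0],[0,0,0,0,0,0],[0,0,0,0,0,0],[0,0,0,0,0,0],[0,0,0,0,0,0]]'; python3 -m inch '[[0,0,0,0,0,0],[0,0,0,0,0,0],[0,0,0,0,0,0],[0,0,0,0,0,0],[0,0,0,0,0,0],[0,0,0,0,0,0],[0,0,0,0,0,0],[0,0,0,0,0,0],[0,0,0,0,0,0]]'; python3 -m inch '[[0,0,-1,0,0,0],[0,0,-1.5,0,0,0],[0,0,-2,0,0,0],[0,0,-4,0,0,0],[0,0,-4,0,0,0],[0,0,-4,0,0,0],[0,0,0,0,0,0],[0,0,0,0,0,0],[0,0,0,0,0,0],[0,0,0,0,0,0]]'
python3 - <<'E'
from h import *
p=env.read_camera("side")
cv2.imwrite("pics/end.png",cv2.resize(p["img"],None,fx=1.4,fy=1.4)[:,:,::-1])
E
```

```text
time_s: 48.2
ee_pos: [0.44, -0.0122, 0.0456]
tool_rot: [-179.9, -0.3, -158.0]
force: [-4.2, -1.7, 20.4]
width: 0.0003
grasp_force: 9.8
time_s: 49.2
ee_pos: [0.4399, -0.0122, 0.0456]
tool_rot: [-179.9, -0.3, -158.0]
force: [-5.2, -0.1, 20.4]
width: 0.0005
grasp_force: 10.4
time_s: 50.1
ee_pos: [0.4399, -0.0122, 0.0456]
tool_rot: [-179.9, -0.3, -158.0]
force: [-4.9, -1.3, 20.8]
width: 0.0005
grasp_force: 10.4
time_s: 51.1
ee_pos: [0.4418, -0.0111, 0.2086]
tool_rot: [179.9, -0.2, -157.9]
force: [0.0, -0.1, 0.8]
width: 0.0006
grasp_force: 0.0
```

View pics/end.png

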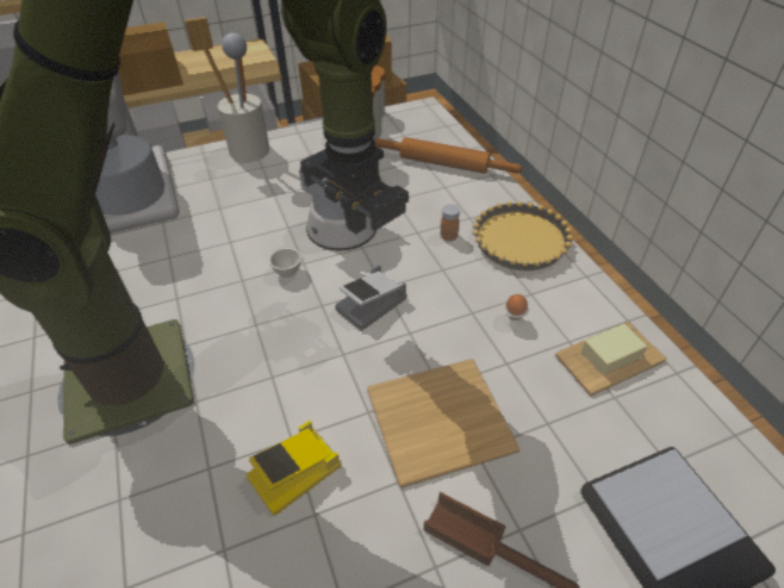

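The board is empty at (440,420), the pedal at (372,295) is back up, and the jar (450,222), egg (516,305) and scoop are where they were. The arm hides the lid, but nothing has touched it since it was locked, so I'm handing in.

```bash
python3 -c "
from station import env;print(env.finish_job())"
```

```text
the job is handed in; nothing more can be done
None
```

The job is done and handed in: all three shortbread fingers are in the bowl, the lid is locked against its stops, both two-second pulses were given, and the jar, egg and scoop look undisturbed.

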